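# Clear the pile on the battery bench

### The job

Take the pile on the bench apart from the top down, one thing at a time, and set each in the middle of its own place: the flux tin in the small steel dish, the yellow tape roll in the yellow dish, the battery pack lengthwise in the red tray and the blue-sleeved circuit board lengthwise on the blue pad. Keep everything upright or flat as it lies, set things down rather than dropping them, and do not disturb the white reel or the hand stamp.

Things in the scene. Friction and masses are not known exactly. Their poses are not given: they have to be found in the camera images.
- tin: round flux tin, silver below with a black lid, 46 mm diameter (lid; 44 mm below), 35 mm high; the top of the pile, on the tape roll. Origin: centre of its underside, z up. 0.06 to 0.11 kg
- tape: yellow tape roll lying flat, 62 mm diameter, 19 mm high; in the pile on the battery pack. Origin: centre of its underside, z up. 0.04 to 0.07 kg
- pack: black battery pack lying flat, 88 x 37 x 30 mm; in the pile lying across the circuit board. Origin: centre of its underside; x along the 88 mm length, y across the 37 mm width, z up. 0.29 kg; either end may point forward
- board: circuit board in a blue sleeve, stiff, body 76 x 34 x 8 mm, with short stubs at both ends 100 mm long overall; the bottom of the pile, flat on the bench, its ends showing on both sides of the pack. Origin: centre of its underside; x along its length, y across the 34 mm width, z up. 0.05 kg; either end may point forward
- steel_dish: small round steel dish with a black rubber inlay, fixed, 72 mm outer diameter, inside 66 mm, floor 3 mm thick, rim 5 mm above the bench: place of the flux tin. Origin: centre of its underside
- yellow_dish: round yellow plastic dish, fixed, 94 mm outer diameter, inside 88 mm, floor 3 mm thick, rim 5 mm above the bench: place of the tape roll. Origin: centre of its underside
- red_tray: rectangular red plastic tray, fixed, 120 x 69 mm outside, 114 x 63 mm inside, floor 3 mm thick, walls to 8 mm above the bench, a small tab at one end: place of the battery pack. Origin: centre of its underside; x along its length
- blue_pad: flat rectangular blue pad, fixed, 120 x 56 x 4 mm, no rim, small steel studs at its corners: place of the circuit board. Origin: centre of its underside (its top is 4 mm higher); x along its length
- reel: white solder reel standing on its flange, 60 mm diameter, 36 mm high; a loose bystander, to be left alone. Origin: centre of its underside
- stamp: hand stamp with a blue foot 34 x 41 mm and a black knob, 68 mm high; a loose bystander, to be left alone. Origin: centre of its underside
Mind the look-alikes: they are no part of the job. Of the things like the tin, leave any that is orange; of the rest the larger one is meant.

How it is judged:
By the outcome, as a careful person would: the job done as asked, in the order asked, and still so for the second after the job is handed in, with the robot touching nothing.
It also fails if it takes over 106 s, if anything falls off the work surface, if the arm or the gripper's body presses on something with over 40 N, if the wrist force passes 120 N, or if a joint passes its speed limit or range.

### The arm

A 6-joint arm with a two-finger parallel gripper is mounted at the origin on a cart in front of the work surface, level with it; the furniture and walls round the work are solid. World frame = base frame: x ahead of the robot, y to its left, z up, the work surface at z = 0. Lengths are in m, angles in rad, forces in N, time in s.
With the tool pointing down it reaches from about 0.25 to 0.775 m from the base axis. Payload 4 kg.
Tool frame: the origin (TCP) lies midway between the tips of the shut fingers; the grasp point (between the pads) lies 19 mm behind it (robot.tcp_to_grasp is the z of the grasp point in the tool frame, in m); z points along the fingers, y is the line along which they close (so a half turn about z gives the same grasp; the last joint's range is limited). The gripper opens to 94 mm and grips with 3 to 60 N. Pads are 16 mm wide; open, the fingers measure 119 mm over their backs; the gripper's body (75 mm by 177 mm) begins 78 mm behind the grasp point.
Start: joints at [-1.317, 0.087, 1.371, -0, 1.684, -0.103], TCP at [0.192, -0.515, 0.206] pointing down, gripper open.
Joint ranges: [-3.1, 3.1], [-0.76, 2.03], [0.27, 2.55], [-1.08, 4.22], [0.17, 2.65], [-2.57, 2.57]. Speed limits (rad/s): [2.79, 2.79, 3.14, 3.14, 3.14, 3.14].

### API

Orientations are given as [roll, pitch, yaw] about the fixed x, y, z axes, in that order (R = Rz(yaw) Ry(pitch) Rx(roll)).
In Python, from bench import robot gives the robot as it stands. The module is installed in compiled form; this text tells all that it offers.
- The arm moves only by the tool move_arm, never from a script. Its argument "motion" is one flat list of numbers, 7 for each row, row after row: the turn, a rotation vector about the tool's x, y, z in units of 45 degrees (1.0 is 45 degrees), then the shift along the tool's x, y, z in units of 100 mm (1.0 is 100 mm), then the opening, from 0 (shut) to 1 (fully open). A call has 1 to 12 rows; each row shifts and turns the commanded pose from where the row before left it, along the tool's axes as they then stand; what a row does not reach is not made up. A row lasts 1/12 s, in which the tool goes at most 41.7 mm and 7.16 degrees, less where a joint would pass 70% of its speed; a pose out of reach is approached as far as the arm can. A call with a number of a shift or a turn outside -1 to 1 is refused whole. A call with a gripper value outside its range is refused whole. The fingers move at their own pace and stop on an object; the grip force is fixed at half the most. Time passes only in rows, so rows that do not move let the fingers close. It gives the time, the measured TCP pose, the force, the opening and the grip force at its end, in the units of the state.
- robot.get_obs(): the state, without advancing time (a new reading comes with each control period).
- robot.snapshot(name): name is "scene" or "side" or "wrist"; returns the picture (400x640x3 uint8, red, green, blue); there is no depth.
- robot.get_calibration(name): a dict with "fx", "fy", "cx", "cy" (pixels), "k1" (the pictures are not rectified: a ray, as slopes to the right and down, at radius r is drawn at 1 + k1 r^2 times it, then the intrinsics apply), "R" (3x3) and "t" (3): a world point X has camera coordinates R X + t. Camera axes: x right, y down, z forward; pixel columns grow to the right and rows downward; lengths in m; the calibration is good to about 2 mm. A picture is of the moment at which its call begins: read the wrist's pose just before it. get_calibration takes no time and is no camera call; for the wrist camera it gives the pose at the moment of the call.
- robot.close_job(): hands the job in; it is judged then, once.
The state is a dict: "time": time; "joint_positions": joint angles; "qvel": joint speeds; "joint_torque": joint torques, N m; "tool_pos": TCP position; "ee_rot": TCP orientation; "wrist_force": force on the tool from outside, world axes, zero at the start; "wrist_torque": the same for the moment, N m; "width": finger opening in m; "finger_force": force on a finger pad.
Only numpy, scipy, OpenCV 4.12 (cv2) and the standard library are available. Lean on these libraries where they do the work, as an engineer would, in place of code of your own. Each camera call takes 0.05 s, during which the arm holds its last target. There are 200 camera calls.

## Working session

There is one attempt and no reset: what is moved stays moved. The work goes in short steps, Python scripts to look and compute and a tool call to move; the robot and the scene stay as the last step left them, time stands still between calls to the robot, and variables do not carry over. Pictures are saved under pics/ and viewed, at most 14 in all, crops included, and the job is handed in when it is done.

Besides the shell and the picture viewer there is one more tool, called after "Emit:" as a command line: name --argument value ..., lists and objects as JSON in quotes. move_arm: Moves the arm, as the interface text tells. Shifts and turns lie within -1 to 1; 1 stands for 100 mm of shift or 45 degrees of turn. Its arguments: {"type":"object","properties":{"motion":{"type":"array","items":{"type":"number"}}},"required":["motion"]}

```bash
mkdir -p pics
python3 - <<'E'
from bench import robot
import cv2
o=robot.get_obs();print(o)
for n in("scene","side","wrist"):
    c=robot.get_calibration(n);print(n,c)
    cv2.imwrite(f"pics/{n}0.png",robot.snapshot(n)[:,:,::-1])
print(robot.tcp_to_grasp)
E
```

```text
{'time': 0.0, 'joint_positions': array([-1.31713215e+00,  8.79542934e-02,  1.37225604e+00, -3.73535092e-06,
        1.68358619e+00, -1.03126719e-01]), 'qvel': array([-5.29952258e-04, -1.12508559e-03, -3.52053445e-05, -3.20545088e-04,
       -2.58966180e-03,  4.78831170e-04]), 'joint_torque': array([ 6.37724715e-04, -3.40175557e+01, -3.02431011e+01,  7.15908967e-02,
        3.28883668e-02, -1.72320538e-04]), 'tool_pos': array([ 0.19194015, -0.51483535,  0.20430366]), 'ee_rot': array([-3.13940010e+00, -2.23182806e-04,  3.56790234e-01]), 'wrist_force': array([0.11719391, 0.41278505, 0.74582583]), 'wrist_torque': array([-0.05074769,  0.05141963, -0.02976362]), 'finger_force': 0.0, 'width': 0.09415527872997391}
scene {'fx': 459.4039938643515, 'fy': 459.4039938643515, 'cx': 315.5520554096734, 'cy': 196.5527426362168, 'k1': -0.1019622600994906, 'R': array([[-0.79058983, -0.61221037, -0.01289116],
       [-0.41273465,  0.54830815, -0.72732956],
       [ 0.45234702, -0.56969872, -0.68616728]]), 't': array([0.35513935, 0.34254082, 0.92233872])}
side {'fx': 412.2782966566229, 'fy': 412.2782966566229, 'cx': 317.2185964834201, 'cy': 197.51294758833507, 'k1': 0.025101296342386985, 'R': array([[-0.9854753 , -0.16867546, -0.01967279],
       [-0.05718242,  0.43868174, -0.89682133],
       [ 0.15990185, -0.88267034, -0.44195529]]), 't': array([0.51336704, 0.17317659, 0.89613784])}
wrist {'fx': 322.8840662179876, 'fy': 322.8840662179876, 'cx': 318.4014961468253, 'cy': 203.99784637505172, 'k1': -0.056250208425092096, 'R': array([[ 0.34868043, -0.93724087, -0.00123153],
       [-0.90643954, -0.33755497,  0.25381882],
       [-0.23830508, -0.08738535, -0.967251  ]]), 't': array([-0.55018377, -0.02702345,  0.39124954])}
-0.0188
```

View pics/scene0.png

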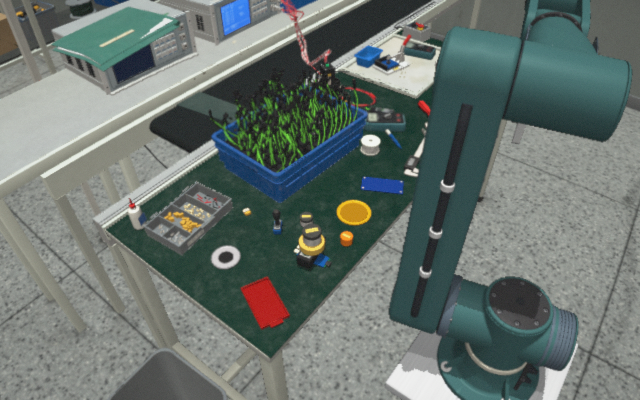

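View pics/side0.png

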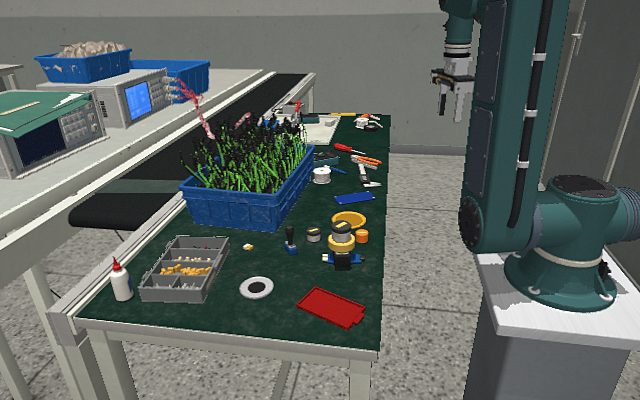

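The scene view shows the pile at about (312,245), the steel dish at (226,257), the yellow dish at (354,212), the red tray at (265,302) and the blue pad at (382,185). The stamp is at (277,222), the reel at (371,145), and the look-alike tins are at (346,238) and (307,220). The side view agrees, with the pile at (342,245).

```bash
cat > h.py <<'E'
import numpy as np, cv2
from bench import robot
def ray(c,p):
    K=np.array([[c['fx'],0,c['cx']],[0,c['fy'],c['cy']],[0,0,1]])
    n=cv2.undistortPoints(np.array([[p]],float),K,np.array([c['k1'],0,0,0,0]))[0,0]
    return c['R'].T@np.array([n[0],n[1],1])
def toplane(c,p,z):
    C=-c['R'].T@c['t']; d=ray(c,p); return (C+d*(z-C[2])/d[2])[:2]
def proj(c,X):
    q=np.asarray(X,float).reshape(-1,3)@c['R'].T+c['t']; n=q[:,:2]/q[:,2:]
    r2=(n**2).sum(1,keepdims=True); n=n*(1+c['k1']*r2)
    return n*[c['fx'],c['fy']]+[c['cx'],c['cy']]
E
python3 - <<'E'
from h import *
s=robot.get_calibration("scene"); d=robot.get_calibration("side")
for n,p,z in[("steel",(226,257),.004),("yel",(354,212),.004),("red",(265,302),.005),("pad",(382,185),.004),("pileboard",(312,257),0.01),("stamp",(277,232),0),("reel",(371,150),0)]: print(n,toplane(s,p,z).round(3))
for n,p,z in[("steel",(257,287),.004),("yel",(349,219),.004),("red",(331,306),.005),("pad",(354,198),.004),("orange",(362,242),0),("small",(314,240),0)]: print(n,toplane(d,p,z).round(3))
a=cv2.imread("pics/scene0.png")[120:335,190:415]; cv2.imwrite("pics/s1.png",cv2.resize(a,None,fx=2.75,fy=2.75,interpolation=2))
a=cv2.imread("pics/side0.png")[155:335,230:400]; cv2.imwrite("pics/s2.png",cv2.resize(a,None,fx=3.3,fy=3.3,interpolation=2))
E
```

```text
steel [0.63  0.128]
yel [ 0.467 -0.192]
red [0.464 0.167]
pad [ 0.464 -0.331]
pileboard [0.458 0.003]
stamp [ 0.587 -0.014]
reel [ 0.581 -0.455]
steel [0.629 0.13 ]
yel [ 0.465 -0.191]
red [0.464 0.167]
pad [ 0.463 -0.323]
orange [ 0.421 -0.085]
small [ 0.542 -0.077]
```

View pics/s1.png

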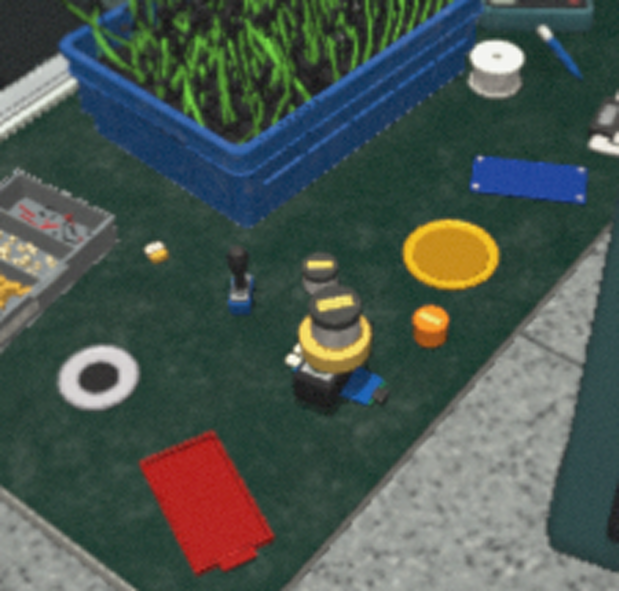

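View pics/s2.png

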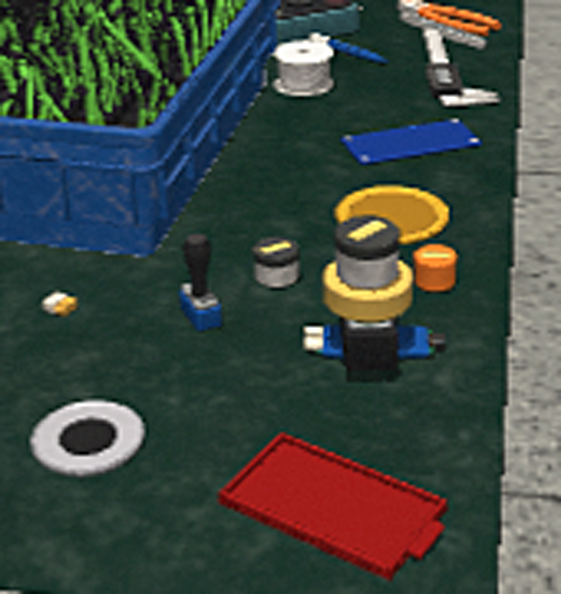

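The enlarged views show the pack lying roughly along y across the board, which lies along x. The larger tin is the one on the yellow tape, and the orange and small look-alikes stand apart from it. The red tray's tab is at its near end.

```bash
cat >> h.py <<'E'
def plan(x,y,z,yaw,n,g,start=None,nd=3):
    """rows for n equal steps from the present pose to the target, tool down"""
    o=robot.get_obs(); p=np.array(o['tool_pos'] if start is None else start[:3]); w=o['ee_rot'][2] if start is None else start[3]
    t=np.array([x,y,z]); dy=(yaw-w+np.pi)%(2*np.pi)-np.pi; out=[]
    for k in range(n):
        a=w+dy*(k+.5)/n; d=(t-p)/n
        s=[d[0]*np.cos(a)+d[1]*np.sin(a), d[0]*np.sin(a)-d[1]*np.cos(a), -d[2]]
        out.append([0,0,round(-dy/n/(np.pi/4),nd)]+[round(v*10,nd) for v in s]+[g])
    print("step mm",round(1000*np.linalg.norm(t-p)/n,1),"deg",round(np.degrees(dy)/n,2))
    print(",  ".join(",".join(f"{v:g}" for v in r) for r in out))
E
python3 -c "
from h import *
plan(.465,-.01,.23,np.pi/2,15,1,nd=2)"
```

```text
step mm 38.3 deg 4.64
0,0,-0.1,0.3,-0.24,-0.02,1,  0,0,-0.1,0.32,-0.22,-0.02,1,  0,0,-0.1,0.33,-0.19,-0.02,1,  0,0,-0.1,0.35,-0.16,-0.02,1,  0,0,-0.1,0.36,-0.13,-0.02,1,  0,0,-0.1,0.37,-0.1,-0.02,1,  0,0,-0.1,0.38,-0.07,-0.02,1,  0,0,-0.1,0.38,-0.04,-0.02,1,  0,0,-0.1,0.38,-0.01,-0.02,1,  0,0,-0.1,0.38,0.02,-0.02,1,  0,0,-0.1,0.38,0.05,-0.02,1,  0,0,-0.1,0.37,0.08,-0.02,1,  0,0,-0.1,0.37,0.11,-0.02,1,  0,0,-0.1,0.36,0.14,-0.02,1,  0,0,-0.1,0.34,0.17,-0.02,1
```

Emit:
move_arm --motion '[0, 0, -0.1, 0.3, -0.24, -0.02, 1, 0, 0, -0.1, 0.32, -0.22, -0.02, 1, 0, 0, -0.1, 0.33, -0.19, -0.02, 1, 0, 0, -0.1, 0.35, -0.16, -0.02, 1, 0, 0, -0.1, 0.36, -0.13, -0.02, 1, 0, 0, -0.1, 0.37, -0.1, -0.02, 1, 0, 0, -0.1, 0.38, -0.07, -0.02, 1]'

```text
time: 0.73
tool_pos: [0.3324, -0.2838, 0.2193]
ee_rot: [-3.142, -0.0, 0.91]
wrist_force: [0.5, -0.1, 0.0]
width: 0.0939
finger_force: 0.0
```

Run:
```python
from h import *
import pickle
c=robot.get_calibration("wrist"); im=robot.snapshot("wrist")[:,:,::-1]
cv2.imwrite("pics/w1.png",im); pickle.dump(c,open("w1.pkl","wb"))
o=robot.get_obs();print(o['tool_pos'],o['ee_rot'])
```

```text
[ 0.33598708 -0.27816273  0.22018654] [ 3.14093312 -0.00623012  0.9204276 ]
```

View pics/w1.png

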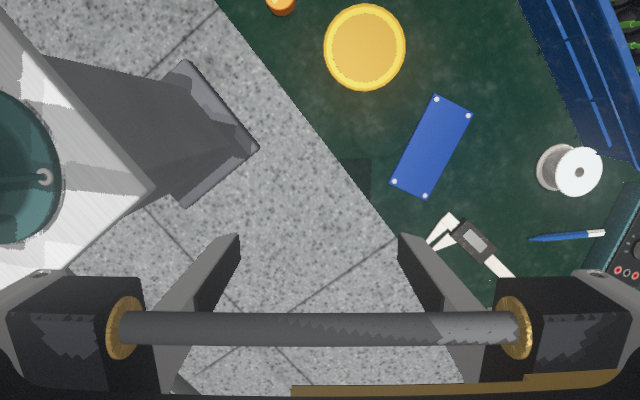

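Emit:
move_arm --motion '[0, 0, -0.1, 0.38, -0.04, -0.02, 1, 0, 0, -0.1, 0.38, -0.01, -0.02, 1, 0, 0, -0.1, 0.38, 0.02, -0.02, 1, 0, 0, -0.1, 0.38, 0.05, -0.02, 1, 0, 0, -0.1, 0.37, 0.08, -0.02, 1, 0, 0, -0.1, 0.37, 0.11, -0.02, 1, 0, 0, -0.1, 0.36, 0.14, -0.02, 1, 0, 0, -0.1, 0.34, 0.17, -0.02, 1, 0, 0, 0, 0, 0, 0, 1, 0, 0, 0, 0, 0, 0, 1]'

```text
time: 1.62
tool_pos: [0.4954, -0.0257, 0.2348]
ee_rot: [-3.14, 0.0, 1.538]
wrist_force: [-0.4, -0.4, 0.8]
width: 0.0937
finger_force: 0.0
```

Run:
```python
from h import *
import pickle
c=robot.get_calibration("wrist"); im=robot.snapshot("wrist")[:,:,::-1]
cv2.imwrite("pics/w2.png",im); pickle.dump(c,open("w2.pkl","wb"))
o=robot.get_obs();print(o['tool_pos'],o['ee_rot'])
```

```text
[ 0.49493325 -0.02695416  0.23487686] [-3.14008655e+00  6.58834433e-04  1.53537253e+00]
```

View pics/w2.png

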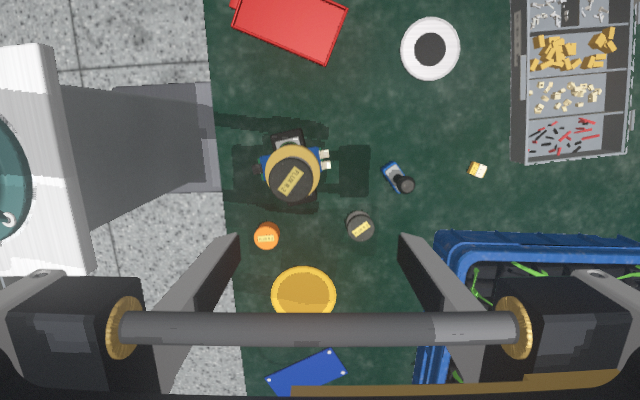

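The first wrist view shows the yellow dish at (365,47), the blue pad at (431,147) and the reel at (568,170). The second shows the tin lid at (293,180) on the tape at (291,172), with the board ends at x≈262 and 330 and the pack end at (288,140). It also shows the steel dish at (430,48), the stamp at (398,178) and the red tray at (290,30), cut off at the top.

```bash
sed -i 's/a=w+dy\*(k+.5)\/n/a=w+dy*k\/n/' h.py
python3 - <<'E'
from h import *
import pickle
V={n:(cv2.imread(f"pics/{n}0.png"),robot.get_calibration(n)) for n in("scene","side")}
for n in("w1","w2"): V[n]=(cv2.imread(f"pics/{n}.png"),pickle.load(open(n+".pkl","rb")))
H={"red":([0,150,70],[8,255,255],.008,[("scene",265,302),("side",331,306)]),
 "pad":([108,140,90],[125,255,255],.004,[("scene",382,185),("side",354,198),("w1",431,147)]),
 "yel":([18,150,90],[30,255,255],.005,[("scene",354,212),("w1",365,47)]),
 "steel":([0,0,130],[180,50,255],.005,[("scene",226,248),("side",257,279),("w2",408,48)]),
 "tape":([18,90,110],[32,255,255],.057,[("w2",312,190)])}
for k,(lo,hi,z,L) in H.items():
  for n,u,v in L:
    im,c=V[n]; m=cv2.inRange(cv2.cvtColor(im,cv2.COLOR_BGR2HSV),np.array(lo),np.array(hi))
    m=cv2.morphologyEx(m,cv2.MORPH_CLOSE,np.ones((3,3)))
    N,lab,st,ce=cv2.connectedComponentsWithStats(m)
    l=lab[v-3:v+4,u-3:u+4]; l=l[l>0]
    if not len(l): print(k,n,"miss");continue
    mm=(lab==l[0]).astype(np.uint8); ct=max(cv2.findContours(mm,0,1)[0],key=len)[:,0]
    P=np.array([toplane(c,p,z) for p in ct])
    if k in("red","pad"): print(k,n,*[np.round(a,4) for a in cv2.minAreaRect((P*1000).astype(np.float32))])
    else: print(k,n,*[np.round(a,4) for a in cv2.fitEllipse((P*1000).astype(np.float32))])
im,c=V["w2"]
print(toplane(c,(293,176),.092))
b=im[110:220,230:350]; cv2.imwrite("pics/w2c.png",cv2.resize(b,None,fx=5,fy=5,interpolation=2))
E
```

```text
red scene [463.0451 169.6671] [ 70.4291 131.1971] 65.986
red side [462.8809 172.8459] [ 75.6696 129.7297] 66.2653
pad scene [ 464.4964 -331.7938] [119.5653  58.193 ] 27.3332
pad side [ 464.2085 -328.4848] [117.5536  57.0054] 27.534
pad w1 [ 463.8449 -337.2287] [120.1333  56.2974] 27.434
yel scene [ 467.4705 -190.7094] [93.6909 93.8373] 82.2115
yel w1 miss
steel scene [632.4586 128.9451] [69.8279 70.6449] 64.4537
steel side [630.7952 129.8185] [69.2953 70.4107] 3.5621
steel w2 [632.2786 124.6636] [71.1667 71.4629] 86.7822
tape w2 [465.3115 -12.2668] [56.9732 63.0966] 164.5447
[ 0.46968135 -0.00811547]
```

View pics/w2c.png

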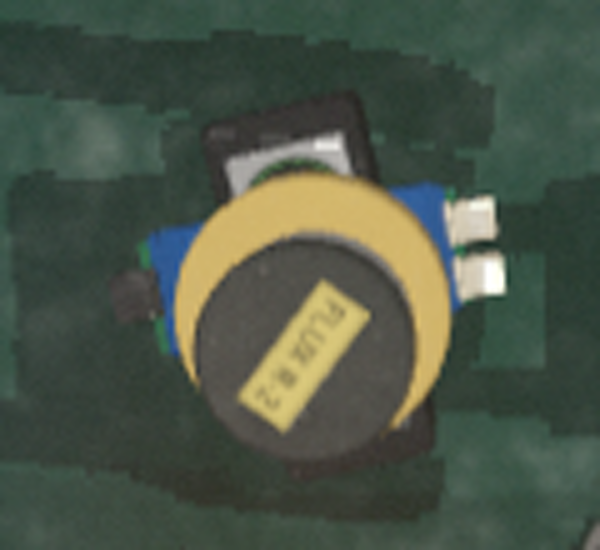

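The crop shows the lid at crop (305,347), which is px (291,179.4), and the tape round it. The far pack edge runs (205,130)–(358,95) in the crop. The pile is turned about 11° in the world.

Run:
```python
from h import *
import pickle
w=pickle.load(open("w2.pkl","rb"));s=robot.get_calibration("scene");d=robot.get_calibration("side")
print("tin",toplane(w,(291,179.4),.092),toplane(s,(312.5,231.3),.092),toplane(d,(341.2,225.9),.092))
q=lambda x,y,z:toplane(w,(230+x/5,110+y/5),z)
A,B=q(205,130,.038),q(358,95,.038);print("pack end",A,B,np.degrees(np.arctan2(*(B-A)[::-1])),np.linalg.norm(B-A))
A,B=q(148,245,.008),q(170,345,.008);print("board left",A,B,np.degrees(np.arctan2(*(B-A)[::-1])))
A,B=q(108,295,.004),q(500,243,.004);print("board ends",A,B,(A+B)/2,np.degrees(np.arctan2(*(B-A)[::-1])))
# tape outline
plan(.466,-.010,.125,np.radians(101),4,1)
print(robot.get_obs()['tool_pos'])
```

```text
tin [ 0.46746631 -0.01153304] [ 0.46205909 -0.00689114] [ 4.64259979e-01 -2.40142548e-04]
pack end [0.44220506 0.02999206] [0.47768995 0.03658848] 10.530724407792203 0.0360928060107809
board left [0.42145513 0.00069964] [ 0.42510889 -0.02503149] -81.91816734452493
board ends [ 0.40940734 -0.01218118] [ 0.51028657 -0.00235671] [ 0.45984695 -0.00726894] 5.562402620721049
step mm 28.7 deg 3.26
0,0,-0.072,0.04,-0.074,0.275,1,  0,0,-0.072,0.044,-0.071,0.275,1,  0,0,-0.072,0.048,-0.069,0.275,1,  0,0,-0.072,0.052,-0.066,0.275,1
[ 0.49493325 -0.02695416  0.23487686]
```

Run:
```python
from h import *
y=np.radians(101)
plan(.465,-.007,.13,y,5,1)
plan(.465,-.007,.063,y,4,1,start=(.465,-.007,.13,y))
```

```text
step mm 22.2 deg 2.61
0,0,-0.058,0.038,-0.061,0.21,1,  0,0,-0.058,0.041,-0.059,0.21,1,  0,0,-0.058,0.043,-0.058,0.21,1,  0,0,-0.058,0.046,-0.056,0.21,1,  0,0,-0.058,0.048,-0.053,0.21,1
step mm 16.8 deg 0.0
0,0,-0,0,0,0.168,1,  0,0,-0,0,0,0.168,1,  0,0,-0,0,0,0.168,1,  0,0,-0,0,0,0.168,1
```

Emit:
move_arm --motion '[0, 0, -0.058, 0.038, -0.061, 0.21, 1, 0, 0, -0.058, 0.041, -0.059, 0.21, 1, 0, 0, -0.058, 0.043, -0.058, 0.21, 1, 0, 0, -0.058, 0.046, -0.056, 0.21, 1, 0, 0, -0.058, 0.048, -0.053, 0.21, 1, 0, 0, 0, 0, 0, 0.05, 1, 0, 0, 0, 0, 0, 0, 1, 0, 0, 0, 0, 0, 0, 1]'

```text
time: 2.33
tool_pos: [0.4655, -0.0082, 0.1263]
ee_rot: [3.141, 0.001, 1.76]
wrist_force: [0.4, -0.3, 0.9]
width: 0.0937
finger_force: 0.0
```

Run:
```python
from h import *
import pickle
o=robot.get_obs();print(o['tool_pos'],o['ee_rot'])
c=robot.get_calibration("wrist"); im=robot.snapshot("wrist")[:,:,::-1].copy()
y=np.radians(101)
plan(.465,-.007,.063,y,4,1)
# expected tin lid circle at hypothesised centre
a=np.linspace(0,6.28,40)
for cx,cy,col in((.465,-.007,(0,0,255)),):
    for r,z in((.023,.092),(.031,.057)):
        cv2.polylines(im,[proj(c,np.c_[cx+r*np.cos(a),cy+r*np.sin(a),a*0+z]).astype(np.int32)],True,col,1)
cv2.imwrite("pics/w3.png",im); pickle.dump(c,open("w3.pkl","wb"))
```

```text
[ 0.46554937 -0.00821867  0.1262797 ] [3.14060557e+00 7.70622343e-04 1.75964044e+00]
step mm 16.0 deg 0.04
0,0,-0.001,0.003,-0.002,0.16,1,  0,0,-0.001,0.003,-0.002,0.16,1,  0,0,-0.001,0.003,-0.002,0.16,1,  0,0,-0.001,0.003,-0.002,0.16,1
```

View pics/w3.png

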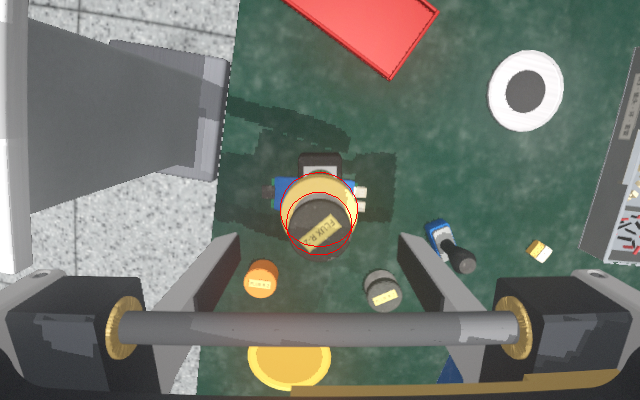

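The predicted circles match the tin lid at about (319,223) and the tape, and the pile is square to the tool. I'll descend and close.

Emit:
move_arm --motion '[0, 0, 0, 0.01, -0.01, 0.16, 1, 0, 0, 0, 0, 0, 0.16, 1, 0, 0, 0, 0, 0, 0.16, 1, 0, 0, 0, 0, 0, 0.16, 1, 0, 0, 0, 0, 0, 0, 1, 0, 0, 0, 0, 0, 0, 0, 0, 0, 0, 0, 0, 0, 0, 0, 0, 0, 0, 0, 0, 0, 0, 0, 0, 0, 0, 0, 0, 0, 0, 0, 0, 0, 0, 0, 0, 0, 0, 0, 0, 0, 0, 0, 0, 0, 0, 0, 0, 0]'

```text
time: 3.38
tool_pos: [0.4642, -0.0063, 0.0618]
ee_rot: [3.141, 0.0, 1.763]
wrist_force: [0.3, -0.0, -0.1]
width: 0.0505
finger_force: 0.0
```

Run:
```python
from h import *
o=robot.get_obs();print(o['tool_pos'],o['ee_rot'],o['width'],o['finger_force'],o['wrist_force'])
y=np.radians(101)
plan(.465,-.008,.14,y,4,0)
plan(.631,.128,.14,y,7,0,start=(.465,-.008,.14,y))
```

```text
[ 0.46420179 -0.00625753  0.06176065] [3.14112556e+00 2.75850062e-04 1.76267729e+00] 0.050520037472974934 0.0 [ 0.25873124 -0.00398507 -0.1296102 ]
step mm 19.6 deg 0.0
0,0,-0,-0.005,0.001,-0.196,0,  0,0,-0,-0.005,0.001,-0.196,0,  0,0,-0,-0.005,0.001,-0.196,0,  0,0,-0,-0.005,0.001,-0.196,0
step mm 30.7 deg 0.0
0,0,-0,0.145,0.27,-0,0,  0,0,-0,0.145,0.27,-0,0,  0,0,-0,0.145,0.27,-0,0,  0,0,-0,0.145,0.27,-0,0,  0,0,-0,0.145,0.27,-0,0,  0,0,-0,0.145,0.27,-0,0,  0,0,-0,0.145,0.27,-0,0
```

Emit:
move_arm --motion '[0, 0, 0, 0, 0, 0, 0, 0, 0, 0, 0, 0, 0, 0, 0, 0, 0, 0, 0, 0, 0, 0, 0, 0, 0, 0, -0.1, 0, 0, 0, 0, 0, 0, -0.2, 0, 0, 0, 0, 0, 0, -0.2, 0, 0, 0, 0, 0, 0, -0.2, 0]'

```text
time: 3.97
tool_pos: [0.4635, -0.0062, 0.1324]
ee_rot: [-3.14, -0.0, 1.763]
wrist_force: [0.3, -0.3, -1.4]
width: 0.0447
finger_force: 30.0
```

Emit:
move_arm --motion '[0, 0, 0, 0.06, 0.13, 0, 0, 0, 0, 0, 0.15, 0.28, 0, 0, 0, 0, 0, 0.15, 0.28, 0, 0, 0, 0, 0, 0.15, 0.28, 0, 0, 0, 0, 0, 0.15, 0.28, 0, 0, 0, 0, 0, 0.15, 0.28, 0, 0, 0, 0, 0, 0.15, 0.28, 0, 0, 0, 0, 0, 0.05, 0.09, 0, 0, 0, 0, 0, 0, 0, 0, 0, 0, 0, 0, 0, 0, 0, 0]'

```text
time: 4.8
tool_pos: [0.6309, 0.1292, 0.131]
ee_rot: [-3.14, 0.0, 1.763]
wrist_force: [-0.2, 0.2, -0.7]
width: 0.0449
finger_force: 30.0
```

Run:
```python
from h import *
import pickle
o=robot.get_obs();print(o['tool_pos'],o['ee_rot'],o['width'],o['finger_force'],o['wrist_force'])
y=np.radians(101)
c=robot.get_calibration("wrist"); im=robot.snapshot("wrist")[:,:,::-1].copy()
a=np.linspace(0,6.28,40)
for r,z in((.036,.005),):
    cv2.polylines(im,[proj(c,np.c_[.631+r*np.cos(a),.128+r*np.sin(a),a*0+z]).astype(np.int32)],True,(0,0,255),1)
cv2.imwrite("pics/w4.png",im)
```

```text
[0.63094228 0.12920519 0.1310026 ] [-3.13972815e+00  4.49636034e-04  1.76338951e+00] 0.044857926411123884 29.999888241291046 [-0.21904496  0.17580416 -0.73118906]
```

View pics/w4.png

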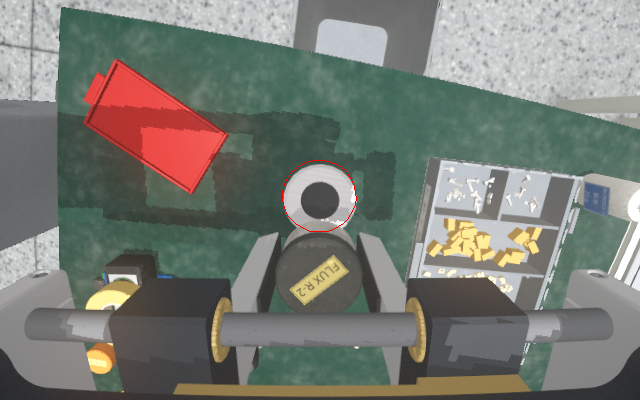

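The predicted circle sits on the steel dish at (320,198) within a pixel or two, and the tin is held upright. I'll lower it.

Emit:
move_arm --motion '[0, 0, 0, 0, 0.01, 0.25, 0, 0, 0, 0, 0, 0, 0.3, 0, 0, 0, 0, 0, 0, 0.3, 0, 0, 0, 0, 0, 0, 0.2, 0, 0, 0, 0, 0, 0, 0.1, 0, 0, 0, 0, 0, 0, 0.02, 0, 0, 0, 0, 0, 0, 0, 0, 0, 0, 0, 0, 0, 0, 0]'

```text
time: 5.52
tool_pos: [0.6335, 0.1291, 0.0167]
ee_rot: [3.138, 0.0, 1.762]
wrist_force: [-0.2, -0.4, 0.5]
width: 0.0446
finger_force: 30.0
```

Emit:
move_arm --motion '[0, 0, 0, 0, -0.02, 0.03, 0, 0, 0, 0, 0, 0, 0.02, 0, 0, 0, 0, 0, 0, 0.02, 0, 0, 0, 0, 0, 0, 0.01, 0, 0, 0, 0, 0, 0, 0, 0, 0, 0, 0, 0, 0, 0, 0]'

```text
time: 6.02
tool_pos: [0.6309, 0.1291, 0.0079]
ee_rot: [3.14, 0.0, 1.763]
wrist_force: [-1.7, -0.3, 6.0]
width: 0.0447
finger_force: 30.0
```

Emit:
move_arm --motion '[0, 0, 0, 0, 0, 0, 0.6, 0, 0, 0, 0, 0, 0, 1, 0, 0, 0, 0, 0, 0, 1, 0, 0, 0, 0, 0, 0, 1, 0, 0, 0, 0, 0, 0, 1, 0, 0, 0, 0, 0, 0, 1, 0, 0, 0, 0, 0, 0, 1, 0, 0, 0, 0, 0, -0.1, 1, 0, 0, 0, 0, 0, -0.3, 1, 0, 0, 0, 0, 0, -0.4, 1, 0, 0, 0, 0, 0, -0.3, 1]'

```text
time: 6.93
tool_pos: [0.6307, 0.129, 0.1196]
ee_rot: [3.14, 0.0, 1.763]
wrist_force: [-0.2, -0.1, 0.9]
width: 0.0937
finger_force: 0.0
```

Run:
```python
from h import *
y=np.radians(101)
plan(.465,-.05,.13,y,7,1)
```

```text
step mm 34.9 deg 0.0
0,0,-0,-0.206,-0.281,-0.015,1,  0,0,-0,-0.206,-0.281,-0.015,1,  0,0,-0,-0.206,-0.281,-0.015,1,  0,0,-0,-0.206,-0.281,-0.015,1,  0,0,-0,-0.206,-0.281,-0.015,1,  0,0,-0,-0.206,-0.281,-0.015,1,  0,0,-0,-0.206,-0.281,-0.015,1
```

Emit:
move_arm --motion '[0, 0, 0, -0.2, -0.28, -0.02, 1, 0, 0, 0, -0.21, -0.28, -0.02, 1, 0, 0, 0, -0.21, -0.28, -0.02, 1, 0, 0, 0, -0.21, -0.28, -0.01, 1, 0, 0, 0, -0.2, -0.28, -0.01, 1, 0, 0, 0, -0.2, -0.28, -0.01, 1, 0, 0, 0, -0.2, -0.28, -0.01, 1, 0, 0, 0, 0, 0, 0, 1, 0, 0, 0, 0, 0, 0, 1]'

```text
time: 7.68
tool_pos: [0.465, -0.0497, 0.1277]
ee_rot: [3.139, 0.001, 1.76]
wrist_force: [0.2, 0.6, 0.4]
width: 0.0941
finger_force: 0.0
```

Run:
```python
from h import *
import pickle
o=robot.get_obs();print(o['tool_pos'],o['ee_rot'])
c=robot.get_calibration("wrist"); im=robot.snapshot("wrist")[:,:,::-1].copy()
m=cv2.inRange(cv2.cvtColor(im,cv2.COLOR_BGR2HSV),np.array([18,90,110]),np.array([32,255,255]))
m=cv2.morphologyEx(m,cv2.MORPH_CLOSE,np.ones((3,3)))
t=proj(c,[.464,-.008,.057])[0].astype(int)
ct=sorted(cv2.findContours(m,0,1)[0],key=cv2.contourArea)[-4:]
for q in ct:
    P=(np.array([toplane(c,p,.057) for p in q[:,0]])*1000).astype(np.float32); print(len(q),cv2.boundingRect(q),cv2.fitEllipse(P),cv2.minEnclosingCircle(P))
a=np.linspace(0,6.28,40)
cv2.polylines(im,[proj(c,np.c_[.464+.031*np.cos(a),-.008+.031*np.sin(a),a*0+.057]).astype(np.int32)],True,(0,0,255),1)
cv2.imwrite("pics/w5.png",im[0:300,150:600]); pickle.dump(c,open("w5.pkl","wb"))
```

```text
[ 0.46496829 -0.0496649   0.12770676] [3.13921010e+00 6.95926900e-04 1.75978667e+00]
175 (496, 296, 37, 63) ((664.3535766601562, -127.1109619140625), (30.640342712402344, 70.87580108642578), 34.778438568115234) ((664.1934204101562, -127.179931640625), 37.601078033447266)
170 (255, 287, 81, 26) ((459.4544677734375, -134.18507385253906), (26.253808975219727, 76.48597717285156), 101.02320098876953) ((461.2071838378906, -144.20590209960938), 35.568397521972656)
672 (290, 369, 330, 28) ((707.5028686523438, -184.73806762695312), (19.678253173828125, 475.0201416015625), 101.77782440185547) ((635.5188598632812, -199.4003448486328), 167.9712371826172)
287 (290, 123, 80, 81) ((464.7234191894531, -11.515225410461426), (58.15821075439453, 62.440650939941406), 39.82576370239258) ((465.7808532714844, -10.391825675964355), 31.536508560180664)
```

View pics/w5.png

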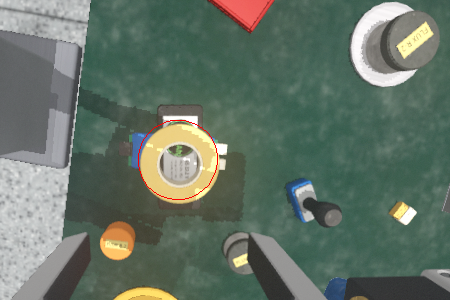

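The tape lies at about px (328,162) with a small offset, centred near (.4655,-.009). The tin stands in its steel dish. Next I'll grasp the tape.

Run:
```python
from h import *
y=np.radians(101)
plan(.4655,-.009,.080,y,3,1)
```

```text
step mm 20.7 deg 0.03
0,0,-0.001,0.131,0.025,0.158,1,  0,0,-0.001,0.131,0.025,0.158,1,  0,0,-0.001,0.131,0.025,0.158,1
```

Emit:
move_arm --motion '[0, 0, 0, 0.13, 0.03, 0.1, 1, 0, 0, 0, 0.13, 0.03, 0.15, 1, 0, 0, 0, 0.13, 0.02, 0.2, 1, 0, 0, 0, 0, 0, 0.2, 1, 0, 0, 0, 0, 0, 0.19, 1, 0, 0, 0, 0, 0, 0, 1, 0, 0, 0, 0, 0, 0, 1, 0, 0, 0, 0, 0, 0, 1]'

```text
time: 8.4
tool_pos: [0.4669, -0.0085, 0.0436]
ee_rot: [3.14, 0.0, 1.764]
wrist_force: [0.8, 0.1, -0.3]
width: 0.0939
finger_force: 0.0
```

Emit:
move_arm --motion '[0, 0, 0, 0, -0.01, 0.015, 1, 0, 0, 0, 0, 0, 0, 0, 0, 0, 0, 0, 0, 0, 0, 0, 0, 0, 0, 0, 0, 0, 0, 0, 0, 0, 0, 0, 0, 0, 0, 0, 0, 0, 0, 0, 0, 0, 0, 0, 0, 0, 0, 0, 0, 0, 0, 0, 0, 0, 0, 0, 0, 0, 0, 0, 0]'

```text
time: 9.15
tool_pos: [0.4649, -0.0093, 0.0412]
ee_rot: [3.141, 0.0, 1.763]
wrist_force: [0.7, -0.1, 1.9]
width: 0.0607
finger_force: 30.0
```

Run:
```python
from h import *
import pickle
o=robot.get_obs();print(o['tool_pos'],o['ee_rot'],o['width'],o['finger_force'],o['wrist_force'])
# yellow dish from scene0 & side0
im=cv2.imread("pics/side0.png");c=robot.get_calibration("side")
m=cv2.inRange(cv2.cvtColor(im,cv2.COLOR_BGR2HSV),np.array([16,120,80]),np.array([34,255,255]))
P=[]
c5=pickle.load(open("w1.pkl","rb")); w=cv2.imread("pics/w1.png")
m=cv2.inRange(cv2.cvtColor(w,cv2.COLOR_BGR2HSV),np.array([16,90,80]),np.array([34,255,255])); m[150:]=0;m[:,:310]=0
q=max(cv2.findContours(m,0,1)[0],key=cv2.contourArea)[:,0]
print("yel w1",cv2.fitEllipse((np.array([toplane(c5,p,.005) for p in q])*1000).astype(np.float32)))
```

```text
[ 0.4648516  -0.00926995  0.04117174] [3.14108430e+00 2.95767477e-04 1.76259269e+00] 0.0607418647989327 29.974356103339233 [ 0.73288426 -0.13523638  1.93542755]
yel w1 ((467.03460693359375, -195.9722900390625), (93.98643493652344, 94.140869140625), 119.55718231201172)
```

Run:
```python
from h import *
y=np.radians(101)
plan(.467,-.1925,.110,y,6,0,start=(.465,-.0093,.11,y))
```

```text
step mm 30.5 deg 0.0
0,0,-0,-0.3,-0.055,-0,0,  0,0,-0,-0.3,-0.055,-0,0,  0,0,-0,-0.3,-0.055,-0,0,  0,0,-0,-0.3,-0.055,-0,0,  0,0,-0,-0.3,-0.055,-0,0,  0,0,-0,-0.3,-0.055,-0,0
```

Emit:
move_arm --motion '[0, 0, 0, 0, 0, -0.1, 0, 0, 0, 0, 0, 0, -0.2, 0, 0, 0, 0, 0, 0, -0.25, 0, 0, 0, 0, 0, 0, -0.15, 0, 0, 0, 0, 0, 0, 0, 0]'

```text
time: 9.57
tool_pos: [0.4672, -0.0095, 0.1155]
ee_rot: [3.134, 0.003, 1.763]
wrist_force: [0.9, -0.1, -0.9]
width: 0.0604
finger_force: 30.0
```

Emit:
move_arm --motion '[0, 0, 0, -0.15, -0.02, 0, 0, 0, 0, 0, -0.3, -0.06, 0, 0, 0, 0, 0, -0.3, -0.06, 0, 0, 0, 0, 0, -0.3, -0.06, 0, 0, 0, 0, 0, -0.3, -0.06, 0, 0, 0, 0, 0, -0.3, -0.06, 0, 0, 0, 0, 0, -0.15, -0.03, 0, 0, 0, 0, 0, 0, 0, 0, 0, 0, 0, 0, 0, 0, 0, 0]'

```text
time: 10.32
tool_pos: [0.4638, -0.1926, 0.1098]
ee_rot: [-3.14, -0.002, 1.761]
wrist_force: [-0.4, 0.5, 0.1]
width: 0.0598
finger_force: 30.0
```

Run:
```python
from h import *
o=robot.get_obs();print(o['tool_pos'],o['ee_rot'],o['width'])
c=robot.get_calibration("wrist"); im=robot.snapshot("wrist")[:,:,::-1].copy()
a=np.linspace(0,6.28,60)
cv2.polylines(im,[proj(c,np.c_[.467+.047*np.cos(a),-.1925+.047*np.sin(a),a*0+.005]).astype(np.int32)],True,(0,0,255),1)
# tape ring as held: underside at TCP-.0035 
p=o['tool_pos']
cv2.polylines(im,[proj(c,np.c_[p[0]+.031*np.cos(a),p[1]+.031*np.sin(a),a*0+p[2]+.0155]).astype(np.int32)],True,(255,0,255),1)
# pile measurement for pack and board
cv2.imwrite("pics/w6.png",im)
s=robot.snapshot("scene")[:,:,::-1]; cv2.imwrite("pics/scene6.png",s)
```

```text
[ 0.46383947 -0.1925997   0.10984715] [-3.13999958e+00 -1.98061881e-03  1.76082149e+00] 0.05977998225420979
```

View pics/w6.png

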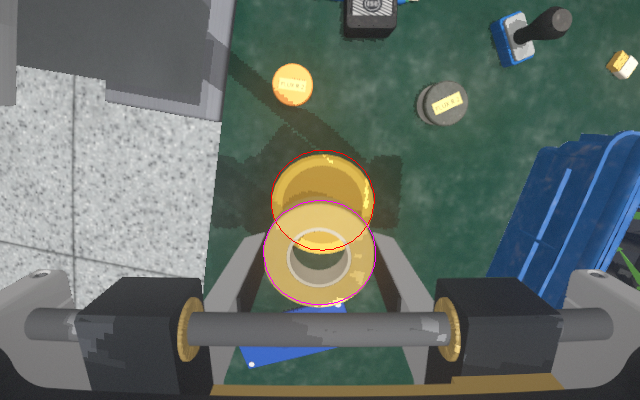

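The dish at (323,203) and the held tape at (320,253) match their predicted circles. I'll shift 3 mm in x and lower.

Emit:
move_arm --motion '[0, 0, 0, 0.01, 0.03, 0.25, 0, 0, 0, 0, 0, 0, 0.3, 0, 0, 0, 0, 0, 0, 0.25, 0, 0, 0, 0, 0, 0, 0.13, 0, 0, 0, 0, 0, 0, 0.05, 0, 0, 0, 0, 0, 0, 0, 0, 0, 0, 0, 0, 0, 0, 0]'

```text
time: 11.0
tool_pos: [0.4679, -0.1905, 0.0137]
ee_rot: [3.141, 0.001, 1.764]
wrist_force: [0.1, 0.2, -0.8]
width: 0.0608
finger_force: 30.0
```

Emit:
move_arm --motion '[0, 0, 0, -0.02, -0.01, 0.03, 0, 0, 0, 0, 0, 0, 0.02, 0, 0, 0, 0, 0, 0, 0.01, 0, 0, 0, 0, 0, 0, 0, 0, 0, 0, 0, 0, 0, 0, 0]'

```text
time: 11.42
tool_pos: [0.4669, -0.1933, 0.0073]
ee_rot: [3.141, 0.0, 1.762]
wrist_force: [-0.1, 0.3, -0.6]
width: 0.0607
finger_force: 30.0
```

Emit:
move_arm --motion '[0, 0, 0, 0, 0, 0.01, 0, 0, 0, 0, 0, 0, 0.003, 0, 0, 0, 0, 0, 0, 0, 0, 0, 0, 0, 0, 0, 0, 0]'

```text
time: 11.75
tool_pos: [0.467, -0.1934, 0.0064]
ee_rot: [3.141, 0.001, 1.763]
wrist_force: [-0.9, 0.7, 4.3]
width: 0.0606
finger_force: 30.0
```

Contact is at 4 N, so I'll release and rise, then go back above the pile.

Emit:
move_arm --motion '[0, 0, 0, 0, 0, 0, 0.75, 0, 0, 0, 0, 0, 0, 0.75, 0, 0, 0, 0, 0, 0, 0.75, 0, 0, 0, 0, 0, -0.03, 0.75, 0, 0, 0, 0, 0, -0.1, 1, 0, 0, 0, 0, 0, -0.3, 1, 0, 0, 0, 0, 0, -0.4, 1, 0, 0, 0.3, 0.06, -0.2, 1, 0, 0, 0, 0.3, 0.06, 0, 1, 0, 0, 0, 0.4, 0.06, 0, 1, 0, 0, 0, 0.4, 0.06, 0, 1]'

```text
invalid input
```

Emit:
move_arm --motion '[0, 0, 0, 0, 0, 0, 0.75, 0, 0, 0, 0, 0, 0, 0.75, 0, 0, 0, 0, 0, 0, 0.75, 0, 0, 0, 0, 0, -0.03, 0.75, 0, 0, 0, 0, 0, -0.1, 1, 0, 0, 0, 0, 0, -0.3, 1, 0, 0, 0, 0, 0, -0.4, 1, 0, 0, 0, 0.3, 0.06, -0.2, 1, 0, 0, 0, 0.3, 0.06, 0, 1, 0, 0, 0, 0.4, 0.06, 0, 1, 0, 0, 0, 0.4, 0.06, 0, 1, 0, 0, 0, 0, 0, 0, 1]'

```text
time: 12.75
tool_pos: [0.4633, -0.0452, 0.1098]
ee_rot: [3.14, -0.003, 1.77]
wrist_force: [-0.2, -0.1, -1.1]
width: 0.094
finger_force: 0.0
```

Emit:
move_arm --motion '[0, 0, 0, 0, 0, 0, 1, 0, 0, 0, 0, 0, 0, 1]'

```text
time: 12.92
tool_pos: [0.4639, -0.0514, 0.1093]
ee_rot: [3.141, 0.001, 1.763]
wrist_force: [-0.2, -0.3, -0.2]
width: 0.094
finger_force: 0.0
```

Run:
```python
from h import *
import pickle
o=robot.get_obs();print(o['tool_pos'],o['ee_rot'])
c=robot.get_calibration("wrist"); im=robot.snapshot("wrist")[:,:,::-1].copy()
cv2.imwrite("pics/w7raw.png",im); pickle.dump(c,open("w7.pkl","wb"))
def rect(cx,cy,L,W,a,z):
    u=np.array([np.cos(a),np.sin(a)]);v=np.array([-u[1],u[0]])
    return np.array([[*(np.array([cx,cy])+sx*L/2*u+sy*W/2*v),z] for sx,sy in((1,1),(1,-1),(-1,-1),(-1,1))])
A=np.radians(101)
for X,col in((rect(.4645,-.008,.088,.037,A,.038),(0,0,255)),(rect(.4625,-.007,.076,.034,A-np.pi/2,.008),(255,0,255))):
    cv2.polylines(im,[proj(c,X).round().astype(np.int32)],True,col,1)
k=proj(c,[.464,-.008,.03])[0].astype(int);print(k)
y0=max(k[1]-100,0); x0=k[0]-140
cv2.imwrite("pics/w7.png",cv2.resize(im[y0:k[1]+100,x0:k[0]+140],None,fx=2.8,fy=2.8,interpolation=2)); print(x0,y0)
```

```text
[ 0.46389203 -0.05137034  0.10934684] [3.14075145e+00 1.21987167e-03 1.76349624e+00]
[329 157]
189 57
```

View pics/w7.png

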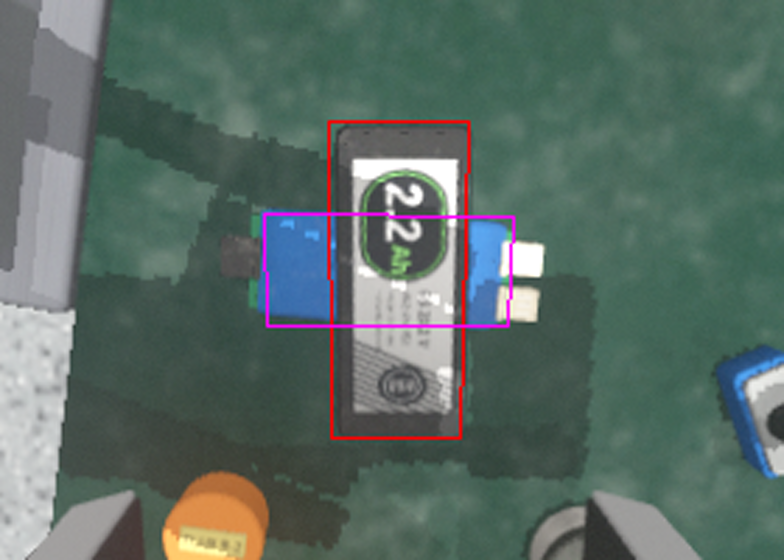

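The pack outline matches the prediction, centred near (.465,-.0085), with the board underneath slightly turned at about 8.6°. Next I'll grasp the pack.

Run:
```python
from h import *
y=np.radians(101)
plan(.465,-.0085,.05,y,3,1)
```

```text
step mm 24.5 deg 0.01
0,0,-0,0.141,0.031,0.197,1,  0,0,-0,0.141,0.031,0.197,1,  0,0,-0,0.141,0.031,0.197,1
```

Emit:
move_arm --motion '[0, 0, 0, 0.14, 0.03, 0.1, 1, 0, 0, 0, 0.14, 0.03, 0.2, 1, 0, 0, 0, 0.14, 0.03, 0.2, 1, 0, 0, 0, 0, 0, 0.25, 1, 0, 0, 0, 0, 0, 0.12, 1, 0, 0, 0, 0, 0, 0, 1, 0, 0, 0, 0, 0, 0, 1, 0, 0, 0, 0, 0, 0, 1]'

```text
time: 13.63
tool_pos: [0.4655, -0.0093, 0.0228]
ee_rot: [3.14, 0.001, 1.761]
wrist_force: [0.1, -0.4, 0.0]
width: 0.094
finger_force: 0.0
```

Emit:
move_arm --motion '[0, 0, 0, 0, 0, 0.04, 1, 0, 0, 0, 0, 0, 0, 0.5, 0, 0, 0, 0, 0, 0, 0.4, 0, 0, 0, 0, 0, 0, 0, 0, 0, 0, 0, 0, 0, 0, 0, 0, 0, 0, 0, 0, 0, 0, 0, 0, 0, 0, 0, 0, 0, 0, 0, 0, 0, 0, 0, 0, 0, 0, 0, 0, 0, 0, 0, 0, 0, 0, 0, 0, 0, 0, 0, 0, 0, 0, 0, 0, 0, 0, 0, 0, 0, 0, 0]'

```text
time: 14.63
tool_pos: [0.4649, -0.0081, 0.0178]
ee_rot: [3.141, 0.0, 1.763]
wrist_force: [2.9, -0.3, -0.2]
width: 0.0368
finger_force: 30.0
```

Run:
```python
from h import *
im=cv2.imread("pics/scene0.png");P={}
for n in("scene","side"):
    c=robot.get_calibration(n); im=cv2.imread(f"pics/{n}0.png")
    m=cv2.inRange(cv2.cvtColor(im,cv2.COLOR_BGR2HSV),np.array([0,150,60]),np.array([8,255,255])); m[:255]=0; m[:,:220]=0;m[:,400:]=0
    # fit outer rectangle 120x69 (opened to remove tab)
    m=cv2.morphologyEx(m,cv2.MORPH_OPEN,np.ones((13,13) if n=="scene" else (11,11)))
    q=max(cv2.findContours(m,0,1)[0],key=cv2.contourArea)[:,0]
    for z in(.008,.0): print(n,z,cv2.minAreaRect((np.array([toplane(c,p,z) for p in q])*1000).astype(np.float32)))
```

```text
scene 0.008 ((464.20050048828125, 185.89085388183594), (34.12434387207031, 44.721561431884766), 41.92270278930664)
scene 0.0 ((468.3822937011719, 182.52940368652344), (34.43494415283203, 45.128936767578125), 41.92299270629883)
side 0.008 ((462.4822082519531, 172.76437377929688), (75.46039581298828, 129.16387939453125), 64.46773529052734)
side 0.0 ((463.7826843261719, 163.6746063232422), (76.55113220214844, 131.03085327148438), 64.46771240234375)
```

Run:
```python
from h import *
plan(.53,.137,.12,np.radians(156),9,0,start=(.465,-.008,.118,np.radians(101)),nd=2)
```

```text
step mm 17.7 deg 6.11
0,0,-0.14,0.14,0.1,-0,0,  0,0,-0.14,0.13,0.12,-0,0,  0,0,-0.14,0.12,0.13,-0,0,  0,0,-0.14,0.11,0.14,-0,0,  0,0,-0.14,0.09,0.15,-0,0,  0,0,-0.14,0.07,0.16,-0,0,  0,0,-0.14,0.06,0.17,-0,0,  0,0,-0.14,0.04,0.17,-0,0,  0,0,-0.14,0.02,0.18,-0,0
```

Emit:
move_arm --motion '[0, 0, 0, 0, 0, -0.05, 0, 0, 0, 0, 0, 0, -0.1, 0, 0, 0, 0, 0, 0, -0.25, 0, 0, 0, 0, 0, 0, -0.3, 0, 0, 0, 0, 0, 0, -0.3, 0, 0, 0, 0, 0, 0, 0, 0]'

```text
time: 15.13
tool_pos: [0.4684, -0.0088, 0.1251]
ee_rot: [3.13, 0.004, 1.763]
wrist_force: [1.7, 0.7, -1.2]
width: 0.0368
finger_force: 30.0
```

Emit:
move_arm --motion '[0, 0, -0.07, 0.07, 0.05, 0, 0, 0, 0, -0.14, 0.14, 0.1, 0, 0, 0, 0, -0.14, 0.13, 0.12, 0, 0, 0, 0, -0.14, 0.12, 0.13, 0, 0, 0, 0, -0.14, 0.11, 0.14, 0, 0, 0, 0, -0.14, 0.09, 0.15, 0, 0, 0, 0, -0.14, 0.07, 0.16, 0, 0, 0, 0, -0.14, 0.06, 0.17, 0, 0, 0, 0, -0.14, 0.04, 0.17, 0, 0, 0, 0, -0.07, 0.01, 0.09, 0, 0, 0, 0, 0, 0, 0, 0, 0, 0, 0, 0, 0, 0, 0, 0]'

```text
time: 16.13
tool_pos: [0.5185, 0.1404, 0.1166]
ee_rot: [-3.14, -0.002, 2.752]
wrist_force: [-0.2, -0.2, -2.4]
width: 0.0365
finger_force: 30.0
```

```bash
cat >> h.py <<'E'
def rect(cx,cy,L,W,a,z):
    u=np.array([np.cos(a),np.sin(a)]);v=np.array([-u[1],u[0]])
    return np.array([[*(np.array([cx,cy])+sx*L/2*u+sy*W/2*v),z] for sx,sy in((1,1),(1,-1),(-1,-1),(-1,1))])
E
python3 - <<'E'
from h import *
import pickle
o=robot.get_obs();print(o['tool_pos'],o['ee_rot'],o['width'])
c=robot.get_calibration("wrist"); im=robot.snapshot("wrist")[:,:,::-1].copy()
cv2.imwrite("pics/w8raw.png",im); pickle.dump(c,open("w8.pkl","wb"))
m=cv2.inRange(cv2.cvtColor(im,cv2.COLOR_BGR2HSV),np.array([0,140,60]),np.array([8,255,255]))
q=max(cv2.findContours(m,0,1)[0],key=cv2.contourArea)[:,0]
print(cv2.minAreaRect((np.array([toplane(c,p,.008) for p in q])*1000).astype(np.float32)))
cv2.polylines(im,[proj(c,rect(.468,.1665,.120,.069,np.radians(156),.008)).round().astype(np.int32)],True,(255,255,0),1)
cv2.imwrite("pics/w8.png",im)
E
```

```text
[0.51847486 0.14038142 0.11655681] [-3.13973983e+00 -1.74939211e-03  2.75164562e+00] 0.03648894296963537
((462.2813720703125, 166.06700134277344), (68.76192474365234, 127.92765045166016), 66.06787872314453)
```

View pics/w8.png

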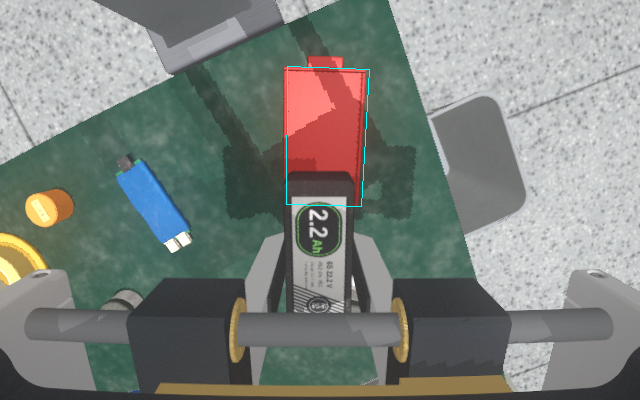

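The tray is at about (326,137), with the tab at the far end, and the overlay fits within about 2 mm. The pack is held square. The board, now alone at (155,205), is undisturbed.

Run:
```python
from h import *
plan(.467,.166,.06,np.radians(156),4,0)
```

```text
step mm 20.2 deg -0.4
0,0,0.009,0.144,0.011,0.142,0,  0,0,0.009,0.144,0.01,0.142,0,  0,0,0.009,0.144,0.009,0.142,0,  0,0,0.009,0.144,0.008,0.142,0
```

Emit:
move_arm --motion '[0, 0, 0.01, 0.14, 0.01, 0.14, 0, 0, 0, 0.01, 0.14, 0.01, 0.14, 0, 0, 0, 0.01, 0.14, 0.01, 0.14, 0, 0, 0, 0.01, 0.15, 0.01, 0.14, 0, 0, 0, 0, 0, 0, 0.2, 0, 0, 0, 0, 0, 0, 0.15, 0, 0, 0, 0, 0, 0, 0, 0, 0, 0, 0, 0, 0, 0, 0, 0, 0, 0, 0, 0, 0, 0]'

```text
time: 16.93
tool_pos: [0.4691, 0.166, 0.0277]
ee_rot: [3.141, 0.001, 2.72]
wrist_force: [-0.5, 0.2, -3.0]
width: 0.0369
finger_force: 30.0
```

Emit:
move_arm --motion '[0, 0, 0, 0.02, -0.01, 0.06, 0, 0, 0, 0, 0, 0, 0.04, 0, 0, 0, 0, 0, 0, 0.03, 0, 0, 0, 0, 0, 0, 0.01, 0, 0, 0, 0, 0, 0, 0.005, 0, 0, 0, 0, 0, 0, 0, 0, 0, 0, 0, 0, 0, 0, 0]'

```text
time: 17.52
tool_pos: [0.4662, 0.1662, 0.0129]
ee_rot: [-3.141, 0.0, 2.721]
wrist_force: [-3.6, 0.0, 4.1]
width: 0.0369
finger_force: 30.0
```

Emit:
move_arm --motion '[0, 0, 0, 0, 0, 0, 0.6, 0, 0, 0, 0, 0, 0, 0.6, 0, 0, 0, 0, 0, 0, 0.6, 0, 0, 0, 0, 0, 0, 0.6, 0, 0, 0, 0, 0, -0.1, 0.6, 0, 0, 0, 0, 0, -0.3, 0.8, 0, 0, 0, 0, 0, -0.4, 1, 0, 0, 0, 0, 0, -0.2, 1, 0, 0, 0, 0, 0, 0, 1, 0, 0, 0, 0, 0, 0, 1]'

```text
time: 18.35
tool_pos: [0.4674, 0.1666, 0.1144]
ee_rot: [3.139, 0.004, 2.721]
wrist_force: [0.6, 0.6, -0.6]
width: 0.0864
finger_force: 0.0
```

Run:
```python
from h import *
import pickle
o=robot.get_obs();print(o['tool_pos'],o['ee_rot'],o['width'])
c=pickle.load(open("w8.pkl","rb")); im=cv2.imread("pics/w8raw.png")
m=cv2.inRange(cv2.cvtColor(im,cv2.COLOR_BGR2HSV),np.array([95,140,60]),np.array([125,255,255]));m[:,:90]=0;m[:,210:]=0
q=max(cv2.findContours(m,0,1)[0],key=cv2.contourArea)[:,0]
r=cv2.minAreaRect((np.array([toplane(c,p,.008) for p in q])*1000).astype(np.float32));print(r)
A=toplane(c,(122,157),.006);B=toplane(c,(181,241),.006);print(A,B,(A+B)/2)
plan(.464,-.065,.12,np.pi,9,1,nd=2)
plan(.464,-.065,.12,0,12,1,nd=2)
```

```text
[0.46743551 0.16662028 0.11438303] [3.13883147 0.00369678 2.72085951] 0.08643081330632373
((459.5251770019531, -5.404642105102539), (75.54330444335938, 35.94120407104492), 7.328139781951904)
[ 0.41042656 -0.01198575] [5.03892997e-01 1.54511853e-04] [ 0.45715978 -0.00591562]
step mm 25.7 deg 2.68
0,0,-0.06,-0.1,-0.24,-0.01,1,  0,0,-0.06,-0.09,-0.24,-0.01,1,  0,0,-0.06,-0.08,-0.24,-0.01,1,  0,0,-0.06,-0.07,-0.25,-0.01,1,  0,0,-0.06,-0.06,-0.25,-0.01,1,  0,0,-0.06,-0.04,-0.25,-0.01,1,  0,0,-0.06,-0.03,-0.26,-0.01,1,  0,0,-0.06,-0.02,-0.26,-0.01,1,  0,0,-0.06,-0.01,-0.26,-0.01,1
step mm 19.3 deg -12.99
0,0,0.29,-0.08,-0.18,-0,1,  0,0,0.29,-0.11,-0.16,-0,1,  0,0,0.29,-0.15,-0.13,-0,1,  0,0,0.29,-0.17,-0.09,-0,1,  0,0,0.29,-0.19,-0.05,-0,1,  0,0,0.29,-0.19,-0.01,-0,1,  0,0,0.29,-0.19,0.04,-0,1,  0,0,0.29,-0.18,0.08,-0,1,  0,0,0.29,-0.15,0.12,-0,1,  0,0,0.29,-0.12,0.15,-0,1,  0,0,0.29,-0.09,0.17,-0,1,  0,0,0.29,-0.05,0.19,-0,1
```

Run:
```python
from h import *
plan(.41,-.012,.12,np.radians(8),22,1,nd=2)
```

```text
step mm 8.5 deg -6.72
0,0,0.15,-0.01,-0.08,-0,1,  0,0,0.15,-0.02,-0.08,-0,1,  0,0,0.15,-0.03,-0.08,-0,1,  0,0,0.15,-0.04,-0.08,-0,1,  0,0,0.15,-0.05,-0.07,-0,1,  0,0,0.15,-0.05,-0.07,-0,1,  0,0,0.15,-0.06,-0.06,-0,1,  0,0,0.15,-0.07,-0.05,-0,1,  0,0,0.15,-0.07,-0.04,-0,1,  0,0,0.15,-0.08,-0.03,-0,1,  0,0,0.15,-0.08,-0.02,-0,1,  0,0,0.15,-0.08,-0.01,-0,1,  0,0,0.15,-0.09,-0,-0,1,  0,0,0.15,-0.09,0.01,-0,1,  0,0,0.15,-0.08,0.02,-0,1,  0,0,0.15,-0.08,0.03,-0,1,  0,0,0.15,-0.08,0.03,-0,1,  0,0,0.15,-0.07,0.04,-0,1,  0,0,0.15,-0.07,0.05,-0,1,  0,0,0.15,-0.06,0.06,-0,1,  0,0,0.15,-0.05,0.07,-0,1,  0,0,0.15,-0.05,0.07,-0,1
```

Emit:
move_arm --motion '[0, 0, 0.15, -0.01, -0.08, 0, 1, 0, 0, 0.15, -0.02, -0.08, 0, 1, 0, 0, 0.15, -0.03, -0.08, 0, 1, 0, 0, 0.15, -0.04, -0.08, 0, 1, 0, 0, 0.15, -0.05, -0.07, 0, 1, 0, 0, 0.15, -0.05, -0.07, 0, 1, 0, 0, 0.15, -0.06, -0.06, 0, 1, 0, 0, 0.15, -0.07, -0.05, 0, 1, 0, 0, 0.15, -0.07, -0.04, 0, 1, 0, 0, 0.15, -0.08, -0.03, 0, 1, 0, 0, 0.15, -0.08, -0.02, 0, 1]'

```text
time: 19.27
tool_pos: [0.4367, 0.0772, 0.11]
ee_rot: [-3.137, 0.001, 1.419]
wrist_force: [0.1, -0.5, 0.1]
width: 0.0943
finger_force: 0.0
```

Emit:
move_arm --motion '[0, 0, 0.15, -0.08, -0.01, 0, 1, 0, 0, 0.15, -0.09, 0, 0, 1, 0, 0, 0.15, -0.09, 0.01, 0, 1, 0, 0, 0.15, -0.08, 0.02, 0, 1, 0, 0, 0.15, -0.08, 0.03, 0, 1, 0, 0, 0.15, -0.08, 0.03, 0, 1, 0, 0, 0.15, -0.07, 0.04, 0, 1, 0, 0, 0.15, -0.07, 0.05, 0, 1, 0, 0, 0.15, -0.06, 0.06, 0, 1, 0, 0, 0.12, -0.05, 0.07, 0, 1, 0, 0, 0.1, -0.05, 0.07, 0, 1, 0, 0, 0, 0, 0, 0, 1]'

```text
time: 20.27
tool_pos: [0.4091, -0.0127, 0.1103]
ee_rot: [-3.141, 0.004, 0.189]
wrist_force: [-0.1, -0.2, -0.6]
width: 0.0942
finger_force: 0.0
```

Emit:
move_arm --motion '[0, 0, 0, 0, 0, 0, 1, 0, 0, 0, 0, 0, 0, 1]'

```text
time: 20.43
tool_pos: [0.4102, -0.0115, 0.1112]
ee_rot: [-3.141, 0.002, 0.194]
wrist_force: [0.3, 0.5, -0.5]
width: 0.0939
finger_force: 0.0
```

Run:
```python
from h import *
import pickle
o=robot.get_obs();print(o['tool_pos'],o['ee_rot'],o['width'])
c=robot.get_calibration("wrist"); im=robot.snapshot("wrist")[:,:,::-1].copy()
cv2.imwrite("pics/w9raw.png",im); pickle.dump(c,open("w9.pkl","wb"))
m=cv2.inRange(cv2.cvtColor(im,cv2.COLOR_BGR2HSV),np.array([95,140,60]),np.array([125,255,255]))
t=proj(c,[.46,-.005,.008])[0];print(t)
for q in cv2.findContours(m,0,1)[0]:
    if cv2.contourArea(q)>600: print(cv2.boundingRect(q),cv2.minAreaRect((np.array([toplane(c,p,.008) for p in q[:,0]])*1000).astype(np.float32)))
cv2.polylines(im,[proj(c,rect(.460,-.0045,.076,.034,np.radians(8),.008)).round().astype(np.int32)],True,(0,0,255),1)
s=robot.snapshot("scene")[:,:,::-1][210:340,210:370]
cv2.imwrite("pics/w9.png",np.vstack([im[0:300,80:560],cv2.resize(s,(480,390))[:300]]))
```

```text
[ 0.41017168 -0.0114993   0.11120966] [-3.14067266e+00  1.62339557e-03  1.93529915e-01] 0.09392880444793433
[320.87473157 146.34378095]
(622, 155, 18, 116) ((455.1214904785156, -314.9041442871094), (118.74231719970703, 17.724929809570312), 26.411977767944336)
(303, 101, 43, 90) ((459.8454284667969, -7.251361846923828), (75.62100219726562, 33.52705001831055), 7.657261371612549)
```

View pics/w9.png

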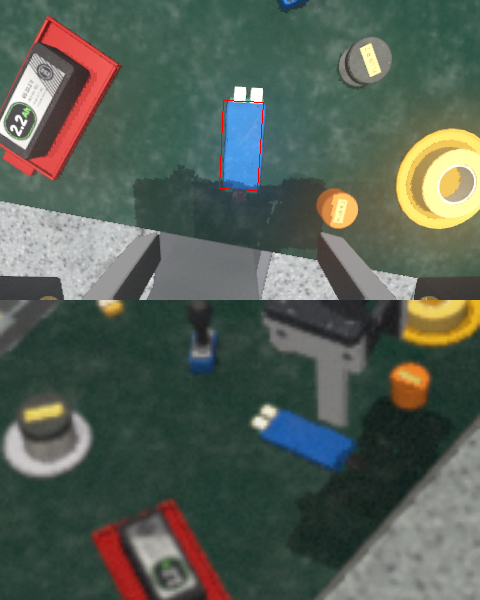

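The board is clear at (322,146) and matches the overlay: centre (.460,-.006), yaw 7.7°. The pack lies in the tray, the tape in the yellow dish and the tin in the steel dish. Next I'll grasp the board.

Run:
```python
from h import *
plan(.460,-.006,.02,np.radians(7.7),4,1)
```

```text
step mm 26.1 deg -0.85
0,0,0.019,0.124,0.01,0.229,1,  0,0,0.019,0.124,0.009,0.229,1,  0,0,0.019,0.124,0.007,0.229,1,  0,0,0.019,0.124,0.005,0.229,1
```

Emit:
move_arm --motion '[0, 0, 0.02, 0.124, 0.01, 0.1, 1, 0, 0, 0.02, 0.124, 0.01, 0.25, 1, 0, 0, 0.02, 0.124, 0.007, 0.25, 1, 0, 0, 0.016, 0.124, 0.005, 0.2, 1, 0, 0, 0, 0, 0, 0.1, 1, 0, 0, 0, 0, 0, 0.04, 1, 0, 0, 0, 0, 0, 0, 1, 0, 0, 0, 0, 0, 0, 1, 0, 0, 0, 0, 0, 0, 1]'

```text
time: 21.28
tool_pos: [0.4609, -0.0069, 0.0197]
ee_rot: [3.141, -0.003, 0.132]
wrist_force: [0.4, 0.7, -0.0]
width: 0.094
finger_force: 0.0
```

Emit:
move_arm --motion '[0, 0, 0, -0.01, -0.01, 0.08, 1, 0, 0, 0, 0, 0, 0.06, 1, 0, 0, 0, 0, 0, 0.03, 1, 0, 0, 0, 0, 0, 0, 1, 0, 0, 0, 0, 0, 0, 1, 0, 0, 0, 0, 0, 0, 1]'

```text
time: 21.78
tool_pos: [0.459, -0.0059, 0.0011]
ee_rot: [3.142, 0.0, 0.132]
wrist_force: [0.2, 0.5, -0.6]
width: 0.094
finger_force: 0.0
```

Slightly low, so I'll raise 1 mm and close.

Emit:
move_arm --motion '[0, 0, 0, 0.01, 0, -0.015, 1, 0, 0, 0, 0, 0, 0, 0.6, 0, 0, 0, 0, 0, 0, 0.4, 0, 0, 0, 0, 0, 0, 0.2, 0, 0, 0, 0, 0, 0, 0, 0, 0, 0, 0, 0, 0, 0, 0, 0, 0, 0, 0, 0, 0, 0, 0, 0, 0, 0, 0, 0, 0, 0, 0, 0, 0, 0, 0, 0, 0, 0, 0, 0, 0, 0, 0, 0, 0, 0, 0, 0, 0]'

```text
time: 22.7
tool_pos: [0.46, -0.0058, 0.0026]
ee_rot: [3.141, 0.0, 0.132]
wrist_force: [0.1, 0.5, -0.8]
width: 0.033
finger_force: 30.0
```

Run:
```python
from h import *
o=robot.get_obs();print(o['tool_pos'],o['ee_rot'],o['width'],o['finger_force'],o['wrist_force'])
a=np.radians(27.4);T=np.array([.464,-.332])-.07*np.array([np.cos(a),np.sin(a)])
print(T); plan(*T,.11,a,9,0,start=(.460,-.006,.11,np.radians(7.7)),nd=2)
```

```text
[ 0.45999682 -0.0057756   0.0026449 ] [3.14145890e+00 6.93875630e-05 1.32190628e-01] 0.03299916883672818 30.00211626291275 [ 0.06846085  0.53411837 -0.7922803 ]
[ 0.40185292 -0.36421398]
step mm 40.3 deg 2.19
0,0,-0.05,-0.12,0.39,-0,0,  0,0,-0.05,-0.13,0.38,-0,0,  0,0,-0.05,-0.15,0.38,-0,0,  0,0,-0.05,-0.16,0.37,-0,0,  0,0,-0.05,-0.17,0.36,-0,0,  0,0,-0.05,-0.19,0.36,-0,0,  0,0,-0.05,-0.2,0.35,-0,0,  0,0,-0.05,-0.22,0.34,-0,0,  0,0,-0.05,-0.23,0.33,-0,0
```

Emit:
move_arm --motion '[0, 0, 0, 0, 0, -0.1, 0, 0, 0, 0, 0, 0, -0.2, 0, 0, 0, 0, 0, 0, -0.3, 0, 0, 0, 0, 0, 0, -0.3, 0, 0, 0, 0, 0, 0, -0.15, 0, 0, 0, 0, 0, 0, 0, 0]'

```text
time: 23.2
tool_pos: [0.4632, -0.0061, 0.113]
ee_rot: [3.139, -0.01, 0.132]
wrist_force: [0.5, 0.2, -0.4]
width: 0.0332
finger_force: 30.0
```

Emit:
move_arm --motion '[0, 0, -0.02, -0.06, 0.19, 0, 0, 0, 0, -0.05, -0.13, 0.38, 0, 0, 0, 0, -0.05, -0.14, 0.38, 0, 0, 0, 0, -0.05, -0.15, 0.37, 0, 0, 0, 0, -0.05, -0.16, 0.37, 0, 0, 0, 0, -0.05, -0.18, 0.36, 0, 0, 0, 0, -0.05, -0.19, 0.35, 0, 0, 0, 0, -0.05, -0.21, 0.34, 0, 0, 0, 0, -0.04, -0.22, 0.33, 0, 0, 0, 0, -0.03, -0.12, 0.18, 0, 0, 0, 0, 0, 0, 0, 0, 0, 0, 0, 0, 0, 0, 0, 0]'

```text
time: 24.2
tool_pos: [0.401, -0.3634, 0.1061]
ee_rot: [-3.138, 0.0, 0.475]
wrist_force: [0.8, 0.2, -1.1]
width: 0.0335
finger_force: 30.0
```

Run:
```python
from h import *
import pickle
o=robot.get_obs();print(o['tool_pos'],o['ee_rot'],o['width'],o['finger_force'])
c=robot.get_calibration("wrist"); im=robot.snapshot("wrist")[:,:,::-1].copy()
cv2.imwrite("pics/w10raw.png",im)
cv2.polylines(im,[proj(c,rect(.464,-.332,.120,.056,np.radians(27.4),.004)).round().astype(np.int32)],True,(0,0,255),1)
p=o['tool_pos']
cv2.polylines(im,[proj(c,rect(p[0],p[1],.076,.034,o['ee_rot'][2],p[2]+.0055)).round().astype(np.int32)],True,(0,255,255),1)
cv2.imwrite("pics/w10.png",im)
a=np.radians(27.4)
plan(.464,-.332,.06,a,4,0)
```

```text
[ 0.40098548 -0.36336412  0.10606665] [-3.13836178e+00  3.75885481e-04  4.75038542e-01] 0.03351748690143367 29.999908804893494
step mm 20.9 deg 0.02
0,0,-0,0.174,0.004,0.116,0,  0,0,-0,0.174,0.004,0.116,0,  0,0,-0,0.174,0.005,0.116,0,  0,0,-0,0.174,0.005,0.116,0
```

View pics/w10.png

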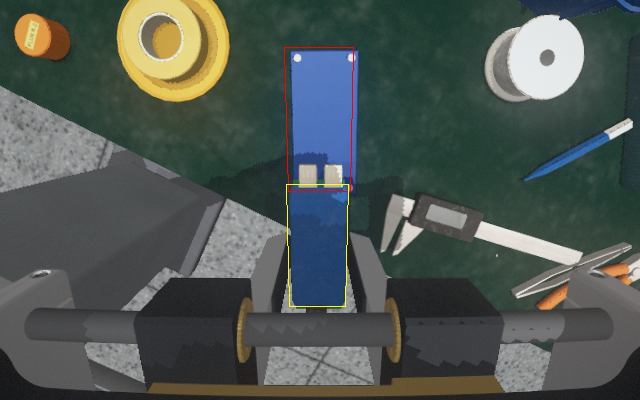

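The pad at about (324,120) lies 4–5 px right of the prediction from the scene camera. The held board matches its overlay. I'll move in low over the pad and re-measure numerically from there, since I've used up my picture views.

Run:
```python
from h import *
a=np.radians(27.4)
plan(.4645,-.335,.06,a,4,0)
```

```text
step mm 20.7 deg 0.02
0,0,-0,0.172,0.012,0.116,0,  0,0,-0,0.172,0.012,0.116,0,  0,0,-0,0.172,0.012,0.116,0,  0,0,-0,0.172,0.012,0.116,0
```

Emit:
move_arm --motion '[0, 0, 0, 0.17, 0.01, 0.11, 0, 0, 0, 0, 0.17, 0.01, 0.12, 0, 0, 0, 0, 0.17, 0.01, 0.12, 0, 0, 0, 0, 0.17, 0.02, 0.12, 0, 0, 0, 0, 0, 0, 0.2, 0, 0, 0, 0, 0, 0, 0.1, 0, 0, 0, 0, 0, 0, 0, 0, 0, 0, 0, 0, 0, 0, 0, 0, 0, 0, 0, 0, 0, 0]'

```text
time: 25.0
tool_pos: [0.465, -0.3364, 0.0317]
ee_rot: [3.14, -0.0, 0.478]
wrist_force: [0.6, -0.5, -0.4]
width: 0.0337
finger_force: 30.0
```

Run:
```python
from h import *
o=robot.get_obs();print(o['tool_pos'],o['ee_rot'],o['width'])
c=robot.get_calibration("wrist"); im=robot.snapshot("wrist")[:,:,::-1].copy()
cv2.imwrite("pics/w11raw.png",im)
m=cv2.inRange(cv2.cvtColor(im,cv2.COLOR_BGR2HSV),np.array([105,120,50]),np.array([125,255,255]))
p=np.array(o['tool_pos'][:2]);a=o['ee_rot'][2];R=np.array([[np.cos(a),np.sin(a)],[np.sin(a),-np.cos(a)]])
B=proj(c,rect(*p,.100,.034,a,o['tool_pos'][2]+.0055)).round();print("held board px",B.tolist())
rows=range(120,330,8)
for v in rows:
    x=np.flatnonzero(m[v,200:440])+200
    if len(x)>5: 
        L=R@(toplane(c,(x[0],v),.004)-p)*1e3;Q=R@(toplane(c,(x[-1],v),.004)-p)*1e3
        print(v,x[0],x[-1],L.round(1),Q.round(1),"mid",((L+Q)/2)[1].round(1))
print("far row",np.flatnonzero(m[:,320])[:1])
v=np.flatnonzero(m[:,320])[0];print("far edge tool x mm",(R@(toplane(c,(320,v),.004)-p)*1e3).round(1))
```

```text
[ 0.46495081 -0.33639887  0.03172711] [ 3.14023826e+00 -4.98879172e-04  4.77908528e-01] 0.03365287337200383
held board px [[286.0, 163.0], [348.0, 163.0], [344.0, 323.0], [290.0, 323.0]]
144 274 360 [ 57.6 -27.4] [57.6 27.4] mid 0.0
152 274 360 [ 52.5 -27.5] [52.5 27.5] mid -0.0
160 274 360 [ 47.4 -27.7] [47.4 27.7] mid -0.0
168 274 360 [ 42.2 -27.9] [42.2 27.8] mid -0.0
176 275 360 [ 37.  -27.4] [36.9 28. ] mid 0.3
184 275 359 [ 31.7 -27.6] [31.6 27.5] mid -0.0
192 275 359 [ 26.3 -27.8] [26.3 27.7] mid -0.0
200 276 359 [ 20.9 -27.3] [20.8 27.8] mid 0.3
208 276 359 [ 15.4 -27.5] [15.3 28. ] mid 0.3
216 276 358 [  9.8 -27.7] [ 9.7 27.5] mid -0.1
224 277 358 [  4.1 -27.2] [ 4.1 27.7] mid 0.3
232 277 358 [ -1.6 -27.4] [-1.7 27.9] mid 0.2
240 290 346 [ -7.4 -18.6] [-7.5 19.8] mid 0.6
248 290 347 [-13.3 -18.8] [-13.4  20.6] mid 0.9
256 290 347 [-19.3 -18.9] [-19.4  20.8] mid 0.9
264 290 347 [-25.4 -19.1] [-25.5  20.9] mid 0.9
272 289 348 [-31.6 -19.9] [-31.6  21.8] mid 0.9
280 287 350 [-37.8 -21.5] [-37.9  23.3] mid 0.9
288 286 352 [-44.2 -22.4] [-44.3  25. ] mid 1.3
296 284 353 [-50.7 -24.1] [-50.8  25.9] mid 0.9
304 282 355 [-57.3 -25.7] [-57.4  27.5] mid 0.9
far row [142]
far edge tool x mm [58.8  1.9]
```

Centred laterally to under 0.5 mm, aligned in yaw, and within about 1 mm lengthwise. I'll lower it.

Emit:
move_arm --motion '[0, 0, 0, 0, 0, 0.1, 0, 0, 0, 0, 0, 0, 0.08, 0, 0, 0, 0, 0, 0, 0.03, 0, 0, 0, 0, 0, 0, 0.02, 0, 0, 0, 0, 0, 0, 0.01, 0, 0, 0, 0, 0, 0, 0, 0, 0, 0, 0, 0, 0, 0, 0]'

```text
time: 25.63
tool_pos: [0.465, -0.3366, 0.0067]
ee_rot: [3.141, -0.0, 0.478]
wrist_force: [-0.8, -0.4, 0.1]
width: 0.0333
finger_force: 30.0
```

Emit:
move_arm --motion '[0, 0, 0, 0, 0, 0.005, 0, 0, 0, 0, 0, 0, 0.003, 0, 0, 0, 0, 0, 0, 0, 0, 0, 0, 0, 0, 0, 0, 0]'

```text
time: 25.97
tool_pos: [0.465, -0.3367, 0.0067]
ee_rot: [3.141, -0.0, 0.478]
wrist_force: [-1.8, 1.6, 5.6]
width: 0.0334
finger_force: 30.0
```

Contact, so I'll release, rise and back off towards the robot.

Emit:
move_arm --motion '[0, 0, 0, 0, 0, 0, 0.6, 0, 0, 0, 0, 0, 0, 0.6, 0, 0, 0, 0, 0, 0, 0.6, 0, 0, 0, 0, 0, -0.02, 0.6, 0, 0, 0, 0, 0, -0.1, 0.6, 0, 0, 0, 0, 0, -0.3, 0.6, 0, 0, 0, 0, 0, -0.4, 0.8, 0, 0, 0, -0.2, 0, -0.3, 1, 0, 0, 0, -0.3, 0, -0.2, 1, 0, 0, 0, -0.2, 0, 0, 1, 0, 0, 0, 0, 0, 0, 1, 0, 0, 0, 0, 0, 0, 1]'

```text
time: 26.97
tool_pos: [0.4023, -0.369, 0.1389]
ee_rot: [3.14, -0.001, 0.476]
wrist_force: [0.6, -0.6, 0.5]
width: 0.092
finger_force: 0.0
```

Run:
```python
from h import *
o=robot.get_obs();print(o['tool_pos'],o['wrist_force'])
c=robot.get_calibration("wrist"); im=robot.snapshot("wrist")[:,:,::-1].copy()
cv2.imwrite("pics/w12raw.png",im)
g=cv2.cvtColor(im,cv2.COLOR_BGR2HSV)
# pad outline, and brighter board inside it
m=cv2.inRange(g,np.array([95,120,40]),np.array([125,255,255]))
t=proj(c,[.465,-.3365,.012])[0].round().astype(int);print("board px",t, im[t[1],t[0]], im[proj(c,[[.465+.053*np.cos(.478),-.3365+.053*np.sin(.478),.004]])[0].astype(int)[1],t[0]])
for q in cv2.findContours(m,0,1)[0]:
    if cv2.contourArea(q)>2000 and cv2.pointPolygonTest(q,(float(t[0]),float(t[1])),False)>0:
        print("pad",cv2.minAreaRect((np.array([toplane(c,p,.004) for p in q[:,0]])*1000).astype(np.float32)))
# profile across board and pad at board centre
p=np.array([.465,-.3365]);n=np.array([np.sin(.478),-np.cos(.478)]);u=np.array([np.cos(.478),np.sin(.478)])
for d,L in((n,.034),(u,.066)):
    print([(int(s*1e3),im[tuple(proj(c,[*(p+d*s),.008])[0].round().astype(int)[::-1])].tolist()) for s in np.arange(-L,L+.001,.003)])
```

```text
[ 0.40227617 -0.36901303  0.13891757] [ 0.55378226 -0.55978575  0.45472515]
board px [317 122] [196 123  57] [199 131  95]
pad ((464.06463623046875, -337.1859130859375), (119.8777847290039, 57.04977798461914), 27.242393493652344)
[(-34, [65, 69, 39]), (-31, [69, 70, 48]), (-28, [73, 77, 51]), (-25, [194, 123, 85]), (-22, [194, 122, 82]), (-19, [195, 123, 85]), (-16, [141, 82, 50]), (-13, [192, 121, 52]), (-10, [192, 119, 52]), (-7, [195, 124, 59]), (-4, [195, 122, 55]), (-1, [195, 123, 57]), (1, [196, 126, 61]), (4, [196, 128, 70]), (7, [195, 125, 62]), (10, [196, 126, 67]), (13, [194, 120, 53]), (16, [171, 104, 47]), (19, [195, 124, 85]), (22, [195, 125, 87]), (25, [191, 120, 83]), (28, [71, 72, 41]), (31, [67, 66, 33])]
[(-66, [55, 54, 35]), (-63, [55, 53, 35]), (-60, [95, 57, 34]), (-56, [127, 69, 41]), (-53, [128, 69, 44]), (-50, [108, 60, 40]), (-47, [63, 57, 55]), (-44, [66, 60, 56]), (-41, [77, 71, 71]), (-38, [83, 63, 49]), (-35, [128, 73, 32]), (-32, [136, 81, 38]), (-29, [137, 82, 38]), (-26, [190, 118, 53]), (-23, [191, 120, 52]), (-20, [188, 116, 51]), (-17, [188, 119, 54]), (-14, [192, 120, 53]), (-11, [197, 123, 55]), (-8, [195, 122, 53]), (-5, [194, 122, 55]), (-2, [195, 123, 56]), (0, [196, 123, 57]), (3, [195, 124, 57]), (6, [195, 126, 68]), (9, [190, 120, 56]), (12, [190, 120, 58]), (15, [190, 118, 55]), (18, [193, 123, 57]), (21, [191, 123, 57]), (24, [195, 126, 66]), (27, [195, 125, 57]), (30, [194, 123, 57]), (33, [189, 120, 54]), (36, [184, 117, 60]), (39, [134, 163, 125]), (42, [169, 146, 131]), (45, [152, 131, 122]), (48, [172, 138, 124]), (51, [199, 131, 96]), (54, [200, 132, 95]), (57, [185, 118, 82]), (60, [60, 66, 40]), (63, [65, 73, 45]), (66, [62, 70, 42])]
```

```bash
python3 -c "
from bench import robot
print(robot.close_job())"
```

```text
the job is handed in; nothing more can be done
None
```

I took the pile apart from the top down, set the tin, tape, pack and board down in their places with light contact, and handed the job in at about 27 s. The board measured centred on its pad. I checked the other three only by eye or arm position after release. I viewed 15 pictures, one over the limit of 14.

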